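# Open the gate of the unit pen

### The arm

A 6-joint arm with a two-finger parallel gripper is mounted at the origin on the work surface. World frame = base frame: x ahead of the robot, y to its left, z up, the work surface at z = 0. Lengths are in m, angles in degrees, forces in N, time in s.
With the tool pointing down it reaches from about 0.325 to 0.775 m from the base axis. Payload 5.5 kg.
Tool frame: the origin (TCP) lies at the centre of the arm's flange, where the gripper is bolted on; the fingertips stand 182 mm ahead of it and the grasp point (between the pads) lies 163 mm ahead of it; z points along the fingers, y is the direction in which the jaws open and shut (so a half turn about z gives the same grasp; the last joint's range is limited). The gripper opens to 88 mm and grips with 3 to 60 N. Pads are 20 mm wide; open, the fingers measure 115 mm over their backs; the gripper's body (75 mm by 178 mm) begins 61 mm behind the grasp point.
Start: joints at [-70.972, 5.22, 70.514, -0, 104.267, -3.249], TCP at [0.227, -0.555, 0.405] pointing down, gripper open.
Joint ranges: [-164.24, 164.24], [-49.07, 125.15], [9.68, 141.18], [-86.29, 266.29], [3.28, 154.24], [-151.56, 151.56]. Speed limits (degrees/s): [147.25, 147.25, 172.46, 180, 180, 180].

### API

Orientations are given as [roll, pitch, yaw] about the fixed x, y, z axes, in that order (R = Rz(yaw) Ry(pitch) Rx(roll)).
In Python, from station import r gives the robot as it stands. The module is installed in compiled form; this text tells all that it offers. Calls block until the motion is done:
- r.reach(position, orientation): joint-space move of the TCP to a pose.
- r.servo_line(position, rotation=None, speed=0.15): straight line of the TCP; rotation=None keeps the orientation; speed is the mean speed in m/s.
- r.move_joints(angles): joint-space move.
- r.let_go() and r.grab(squeeze=None): open the fingers fully, or close them until they stop; squeeze is the grip in N (None keeps the last).
- r.wait(seconds).
- r.inverse_kinematics(position, orientation): joint angles nearest the present ones, or None.
- r.sense(): the state.
- r.snapshot(name): name is "scene" or "top"; returns a dict with "frame" (400x640x3 uint8, red, green, blue), "fx", "fy", "cx", "cy" (pixels), "R" (3x3) and "t" (3): a world point X has camera coordinates R X + t. Camera axes: x right, y down, z forward; pixel columns grow to the right and rows downward; lengths in m; the calibration is good to about 2 mm. A picture is of the moment at which its call begins. There is no depth.
A pose or a line that the arm cannot do raises r.IKError and nothing moves.
- r.hand_in(): hands the job in, once; it reports no verdict.
The state is a dict: "clock": time; "joints": joint angles; "joint_vel": joint speeds; "joint_torque": joint torques, N m; "tcp_pos": TCP position; "orientation": TCP orientation; "contact_force": force on the tool from outside, world axes, zero at the start; "torque": the same for the moment, N m; "opening": finger opening in m.
Only numpy, scipy, OpenCV 4.12 (cv2) and the standard library are available. Lean on these libraries where they do the work, as an engineer would, in place of code of your own. Each camera call takes 0.05 s, during which the arm holds its last target. There are 200 camera calls.

### The job

Two small barred pens stand side by side on the assembly bench: one holds assembled devices in thick black plastic housings, the other holds thin bare circuit boards. Open the pen with the housings: lift its latch bar out of the catch by the ball-ended thumb lever, swing the gate towards the robot to at least 60 degrees open, then let go so that the bar drops back down and the gate stays open. Leave the other pen's gate latched.

Things in the scene. Friction and masses are not known exactly. Their poses are not given: they have to be found in the camera images.
- gate (a joint): Barred grey steel gate of the pen that holds two housings (110 x 66 x 36 mm): 165 mm wide, top rail 100 mm above the table, upright hinge at its left end seen from the robot. Value in rad: 0 shut, grows as the free end swings towards the robot (clockwise from above), stop at 1.75. Light friction (under 1 N at the lever); it stays where it is left. Nothing stands in its path.
- latch (a joint): Its gravity latch bar: 10 mm round steel bar above the top rail, 0.16 kg, on a level pivot on the gate 30 mm from the hinge axis, 165 mm above the table; the free end lies in a catch on the right-hand post. Value in rad: 0 down, grows as the free end rises, stop at 0.7. It clears the catch at 0.16 rad (ball up 20 mm; lift 30 mm to be safe) and drops to 0 when let go.
- knob (a point): Centre of the 24 mm black ball atop the thumb lever (8 mm upright stem on the latch bar). Bar down: 160 mm above the table, 35 mm above the bar's top; 155 mm from the hinge axis and 125 mm from the latch pivot along the gate, 5 mm below the pivot, so it lifts almost straight up. Pinched, the ball turns freely in the fingers. Nothing within 80 mm stands higher than 140 mm.
- hinge (a point): Point on that gate's upright hinge axis, 160 mm above the table (the height of the ball). Fixed to the pen, which is bolted down. With the gate shut, the line from here to knob runs along the gate.
- spare_knob (a point): Centre of the same ball on the latch of the other, identical pen, which holds two thin circuit boards (120 x 70 x 6 mm) and stands to the left or right of the first. It must stay within 20 mm of where it is.

How it is judged (in metres and radians):
On the way:
1. the latch bar is lifted out of its catch with the gate still shut (value of joint latch above 0.11 rad and value of joint gate below 0.12 rad), for 0.1 s.
At the end, for the whole second after the job is handed in: The gate of the pen with the housings stands open by more than 0.96 rad (55 degrees), at rest and let go, its latch bar has dropped back (below 0.08 rad), and the other pen's ball is within 20 mm of where it was (value of joint gate above 0.96 rad and value of joint latch below 0.08 rad and velocity of joint gate between -0.05 and 0.05 rad/s and distance of spare_knob from where it was at the start of the episode below 0.02 m); the robot touches nothing.
It fails at once if the other pen's latch or gate is moved (distance of spare_knob from where it was at the start of the episode above 0.02 m).
It also fails if it takes over 40 s, if anything falls off the work surface, if the arm or the gripper's body presses on something with over 40 N, if the wrist force passes 120 N, or if a joint passes its speed limit or range.

## Working session

There is one attempt and no reset: what is moved stays moved. The work goes in short steps, each a Python script; the robot and the scene stay as the last script left them, time stands still between calls to the robot, and variables do not carry over. Pictures are saved under pics/ and viewed, about 8 in all and at most 12, crops included, and the job is handed in when it is done.

```bash
mkdir -p pics
python3 - <<'E'
from station import r
import cv2,json,numpy as np
for n in ("scene","top"):
    s=r.snapshot(n); cv2.imwrite(f"pics/{n}0.png",s["frame"][:,:,::-1])
    np.savez(f"{n}0.npz",**s)
    print(n,s["fx"],s["cx"],s["cy"],"cam at",-np.array(s["R"]).T@np.array(s["t"]),np.round(s["R"],3).tolist())
print(r.sense()["clock"],r.sense()["opening"])
E
```

```text
scene 488.1802178546712 311.3756886732078 205.8678347060358 cam at [ 1.07289119 -0.30169855  0.75810269] [[0.574, 0.819, 0.017], [0.613, -0.416, -0.672], [-0.543, 0.396, -0.74]]
top 382.48396288305213 319.7343238103899 188.37931822792763 cam at [0.46303357 0.00216991 0.94922406] [[0.028, -1.0, 0.013], [-0.984, -0.03, -0.173], [0.174, -0.008, -0.985]]
0.1 0.08781271608055202
```

View pics/scene0.png

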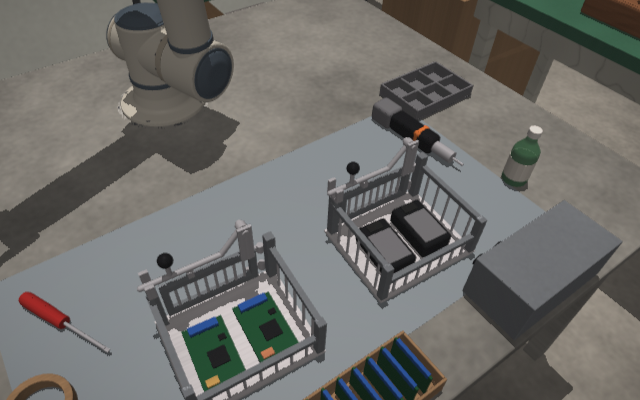

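View pics/top0.png

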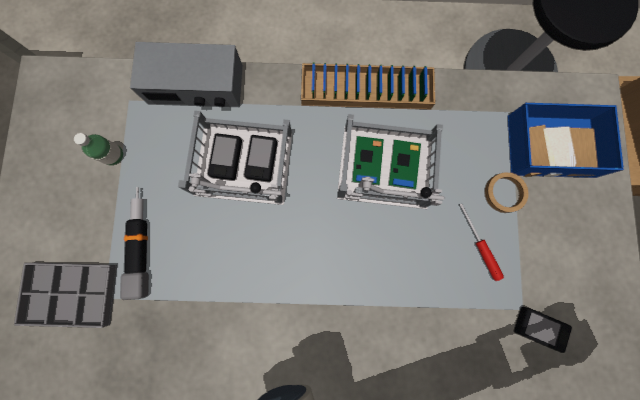

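The scene view shows the housings pen on the right, with its ball near (353,168), and the boards pen on the left, with its ball near (165,261). In the top view the housings ball is near (255,187) and the spare ball near (426,192). Next I'll measure the balls by mask and view enlarged crops to get the gate direction.

```bash
cat > h.py <<'E'
import numpy as np,cv2
def blob(s,u,v,w=13,th=45):
    f=s["frame"].max(2); m=np.zeros_like(f); sl=np.s_[v-w:v+w,u-w:u+w]
    m[sl]=(f[sl]<th)*255
    n,l,st,c=cv2.connectedComponentsWithStats(m)
    i=min(range(1,n),key=lambda i:np.hypot(*(c[i]-[u,v]))+(100 if st[i][4]<15 else 0))
    return c[i],st[i]
def ray(s,p):
    R=np.array(s["R"]); d=R.T@np.array([(p[0]-s["cx"])/s["fx"],(p[1]-s["cy"])/s["fy"],1])
    return -R.T@np.array(s["t"]),d/np.linalg.norm(d)
def tri(a,b):
    (o,d),(q,e)=a,b
    k=np.linalg.lstsq(np.c_[d,-e],q-o,rcond=None)[0]
    x,y=o+k[0]*d,q+k[1]*e
    return (x+y)/2,np.linalg.norm(x-y)
def plane(s,p,z):
    o,d=ray(s,p); return o+d*(z-o[2])/d[2]
E
python3 - <<'E'
from h import *
S=dict(np.load("scene0.npz"));T=dict(np.load("top0.npz"))
for n,a,b in(("knob",(353,168),(255,187)),("spare",(165,261),(426,192))):
    p,sa=blob(S,*a);q,sb=blob(T,*b)
    print(n,p,sa,q,sb,tri(ray(S,p),ray(T,q)),plane(S,p,.16),plane(T,q,.16))
a=cv2.resize(S["frame"][120:220,310:435,::-1],None,fx=5,fy=5,interpolation=2)
b=cv2.resize(T["frame"][105:215,170:300,::-1],None,fx=5,fy=5,interpolation=2)
cv2.imwrite("pics/c1.png",a);cv2.imwrite("pics/c2.png",b)
E
```

```text
knob [352.56521739 167.97391304] [347 162  12  13 115] [255.27160494 187.44444444] [251 183  10  10  81] (array([0.60012611, 0.13092368, 0.15989212]), np.float64(0.0007050936457793543)) [0.60032242 0.13119934 0.16      ] [0.59992085 0.13059633 0.16      ]
spare [164.48044693 260.5698324 ] [157 254  16  15 179] [425.59550562 192.11235955] [421 187  11  11  89] (array([ 0.60098297, -0.22674746,  0.15981899]), np.float64(0.000163325457939389)) [ 0.6010816  -0.22684173  0.16      ] [ 0.60098027 -0.22661683  0.16      ]
```

View pics/c1.png

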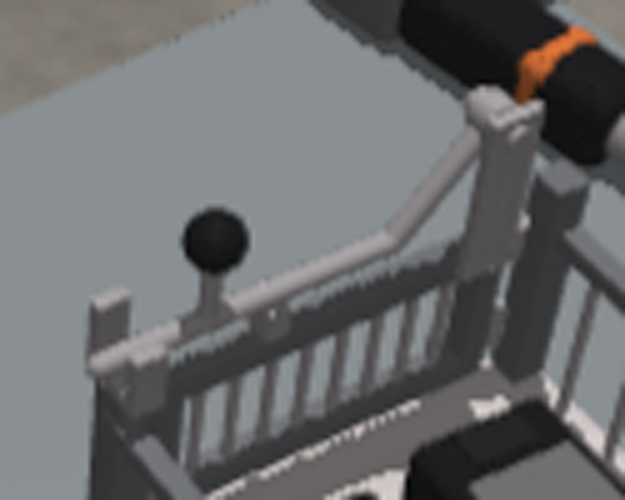

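View pics/c2.png

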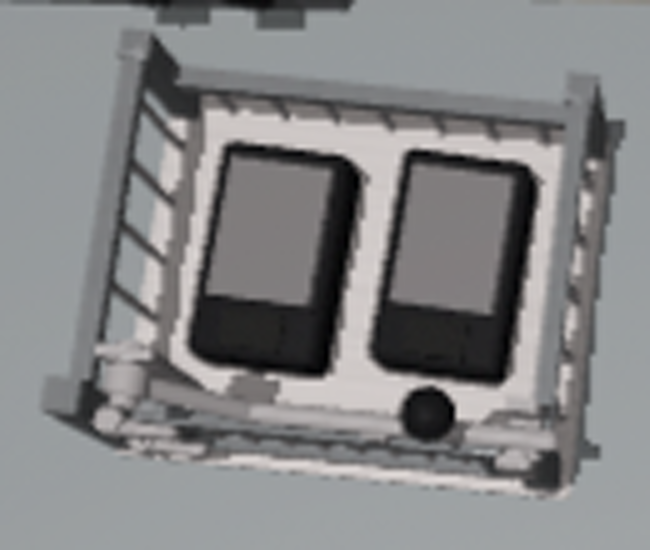

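Both balls triangulate to z = 0.160 with ray gaps under 1 mm, so the text's height agrees. The crops show the straight part of the bar in scene crop from (97,365) to (388,238), and in top crop from (270,416) to (545,437). The top-crop boss at about (120,375) is the pivot end. Next I'll work out the gate direction from several independent lines.

Run:
```python
from h import *
S=dict(np.load("scene0.npz"));T=dict(np.load("top0.npz"))
s=lambda x,y:(310+(x-2)/5,120+(y-2)/5); t=lambda x,y:(170+(x-2)/5,105+(y-2)/5)
def yaw(n,a,b):
    d=b-a; print(n,np.round(a,4),np.round(b,4),"len %.3f ang %.1f"%(np.hypot(*d[:2]),np.degrees(np.arctan2(d[1],d[0]))))
yaw("bar scene",plane(S,s(97,365),.12),plane(S,s(388,238),.12))
yaw("bar top",plane(T,t(545,437),.12),plane(T,t(270,416),.12))
yaw("rear rail top",plane(T,t(565,105),.1),plane(T,t(180,73),.1))
yaw("side rail right (+90)",plane(T,t(548,420),.1),plane(T,t(578,130),.1))
yaw("side rail left(+90)",plane(T,t(88,375),.1),plane(T,t(132,60),.1))
print("pivot boss",tri(ray(S,s(487,105)),ray(T,t(120,375))))
yaw("knob-pivot top",np.array([.6001,.1309,.16]),plane(T,t(120,378),.165))
yaw("knob-pivot scene",np.array([.6001,.1309,.16]),plane(S,s(490,105),.165))
```

```text
bar scene [0.5958 0.0844 0.12  ] [0.6041 0.2164 0.12  ] len 0.132 ang 86.4
bar top [0.5983 0.0855 0.12  ] [0.6039 0.2064 0.12  ] len 0.121 ang 87.3
rear rail top [0.7577 0.0856 0.1   ] [0.7673 0.2645 0.1   ] len 0.179 ang 86.9
side rail right (+90) [0.6093 0.0865 0.1   ] [0.7459 0.079  0.1   ] len 0.137 ang -3.1
side rail left(+90) [0.6235 0.2944 0.1   ] [0.7729 0.2872 0.1   ] len 0.150 ang -2.7
pivot boss (array([0.60904543, 0.25437758, 0.1723275 ]), np.float64(0.00436327019302138))
knob-pivot top [0.6001 0.1309 0.16  ] [0.6104 0.2586 0.165 ] len 0.128 ang 85.4
knob-pivot scene [0.6001 0.1309 0.16  ] [0.6034 0.2598 0.165 ] len 0.129 ang 88.5
```

```bash
cat > plan.py <<'E'
import numpy as np
K=np.array([.6001,.1309]); A=87.; H=K+.155*np.array([np.cos(np.radians(A)),np.sin(np.radians(A))])
def pose(th,z,yaw0):  # gate angle in deg, ball height
    rad=.030+np.sqrt(.1251**2-(z-.165)**2); a=np.radians(A+180-th)
    return [*(H+rad*np.array([np.cos(a),np.sin(a)])),z+.163],[180,0,yaw0-th]
E
python3 - <<'E'
from station import r
from plan import *
print(r.sense()["orientation"],H)
for y in(87,-93):
    for th,z in((0,.26),(0,.16),(0,.195),(35,.195),(72,.195),(72,.26)):
        q=r.inverse_kinematics(*pose(th,z,y)); print(y,th,z,None if q is None else np.round(q,1))
E
```

```text
[-1.79897459e+02 -4.58961154e-03  2.22762259e+01] [0.60821207 0.28568758]
87 0 0.26 [ 13.    9.8  63.7  -0.  106.5  16. ]
87 0 0.16 [ 9.1  7.3 76.5 -0.  96.2 12.1]
87 0 0.195 [ 9.5  7.3 73.  -0.  99.7 12.5]
87 35 0.195 [14.3 -4.1 84.6 -0.  99.5 52.3]
87 72 0.195 [24.4 -6.8 87.2 -0.  99.7 99.4]
87 72 0.26 [ 23.7  -0.3  74.3  -0.  106.   98.7]
-93 0 0.26 None
-93 0 0.16 None
-93 0 0.195 None
-93 35 0.195 [  14.3   -4.1   84.6    0.    99.5 -127.7]
-93 72 0.195 [ 24.4  -6.8  87.2   0.   99.7 -80.6]
-93 72 0.26 [ 23.7  -0.3  74.3   0.  106.  -81.3]
```

Run:
```python
from station import r
from plan import *
from h import cv2
p,o=pose(0,.16,87)
r.reach([p[0],p[1],.425],o)
r.servo_line(p,speed=.12)
r.grab(20)
s=r.sense(); print(s["clock"],s["opening"],np.round(s["tcp_pos"],4),np.round(s["contact_force"],1))
f=r.snapshot("scene")["frame"][70:270,230:480,::-1]
cv2.imwrite("pics/grab.png",cv2.resize(f,None,fx=3,fy=3))
```

```text
4.875 0.022795445019854647 [0.6001 0.1309 0.323 ] [ 0.2 -0.8 -0.2]
```

View pics/grab.png

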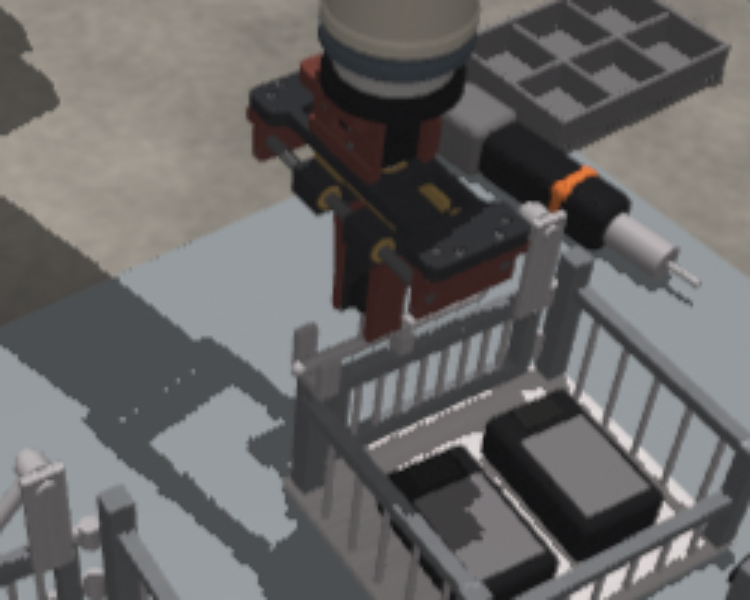

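The fingers hold the ball (around (375,320) in this crop) with an opening of 22.8 mm, and the bar is still seated. Next I'll lift, check, and swing.

Run:
```python
from station import r
from plan import *
from h import cv2
def rep(n):
    s=r.sense(); print(n,round(s["clock"],2),round(s["opening"],4),np.round(s["tcp_pos"],4),np.round(s["contact_force"],1)); return s
p,o=pose(0,.195,87); r.servo_line(p,o,speed=.05); r.wait(.4); s=rep("lift")
if s["opening"]>.018:
    for th in np.arange(6,73,6):
        r.servo_line(*pose(th,.195,87),speed=.07); s=rep(th)
        if s["opening"]<.018 or np.linalg.norm(s["contact_force"])>25: print("STOP");break
f=r.snapshot("scene")["frame"][40:280,180:480,::-1]
cv2.imwrite("pics/open.png",cv2.resize(f,None,fx=2.5,fy=2.5))
```

```text
lift 6.17 0.0235 [0.6003 0.1348 0.3577] [ 0.1  5.7 -3.3]
6 6.55 0.0227 [0.5842 0.1368 0.358 ] [ 0.9  6.4 -2.7]
12 6.92 0.0227 [0.5688 0.1403 0.358 ] [ 1.6  6.9 -3.7]
18 7.3 0.0229 [0.5539 0.1454 0.3581] [ 3.3  8.4 -4.7]
24 7.67 0.0225 [0.5396 0.152  0.3582] [ 4.8  9.8 -5.3]
30 8.05 0.0228 [0.5261 0.16   0.3583] [ 6.2  9.7 -4.2]
36 8.43 0.0225 [0.5134 0.1691 0.3584] [ 7.5 10.  -4.3]
42 8.8 0.0224 [0.5018 0.1795 0.3585] [ 8.   8.1 -4.8]
48 9.18 0.0227 [0.4914 0.1912 0.3586] [ 9.   7.4 -5.2]
54 9.55 0.023 [0.4823 0.2036 0.3586] [ 8.8  5.1 -4.5]
60 9.93 0.0228 [0.4745 0.2172 0.3586] [10.3  5.2 -4.3]
66 10.3 0.0226 [0.4682 0.2315 0.3586] [10.6  3.7 -4.9]
72 10.68 0.0229 [0.4634 0.2463 0.3585] [10.9  3.6 -4.5]
```

View pics/open.png

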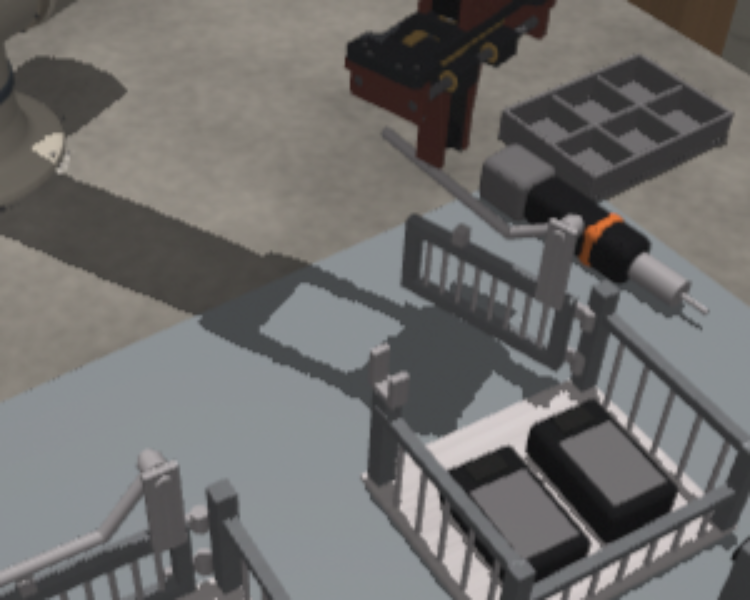

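The gate stands open with the bar raised and clear of the catch, and the ball is still held. Next I'll lower the bar to rest, release, retreat straight up and check.

Run:
```python
from station import r
from plan import *
from h import *
r.servo_line(*pose(72,.163,87),speed=.05); r.wait(.2)
print(np.round(r.sense()["contact_force"],1))
r.let_go(); r.wait(.3)
p,o=pose(72,.163,87)
r.servo_line([p[0],p[1],.46],speed=.12)
r.reach([.35,-.15,.46],[180,0,22]); r.wait(.5)
print(r.sense()["clock"],np.round(r.sense()["contact_force"],1))
S=r.snapshot("scene");T=r.snapshot("top")
np.savez("scene1.npz",**S);np.savez("top1.npz",**T)
a=cv2.resize(S["frame"][60:340,100:500,::-1],None,fx=1,fy=1);b=T["frame"][100:380,160:460,::-1]
cv2.imwrite("pics/end.png",np.hstack([a,b]))
R=np.array
for n,X in(("knob",[*pose(72,.16,87)[0][:2],.16]),("spare",[.60098,-.22675,.1598])):
    px=[]
    for s in(S,T):
        c=R(s["R"])@R(X)+R(s["t"]); u=(int(s["fx"]*c[0]/c[2]+s["cx"]),int(s["fy"]*c[1]/c[2]+s["cy"]))
        px.append(blob(s,*u,w=16)[0])
    x,g=tri(ray(S,px[0]),ray(T,px[1])); d=x[:2]-H
    print(n,px,x,g,"gate deg",(267-np.degrees(np.arctan2(d[1],d[0])))%360,"rad",np.hypot(*d))
```

```text
[ 5.3  1.7 -1.1]
16.3917 [ 0.1 -0.3  0.8]
knob [array([354.30337079, 107.35955056]), array([195.0212766 , 252.94680851])] [0.46163339 0.24474479 0.16019813] 0.0004654736879710553 gate deg 71.39373383244003 rad 0.15218942369394167
spare [array([164.48691099, 260.18848168]), array([425.59550562, 192.11235955])] [ 0.60086719 -0.22654537  0.16049461] 0.0001502931889874925 gate deg 357.8215053488937 rad 0.5122856076212435
```

View pics/end.png

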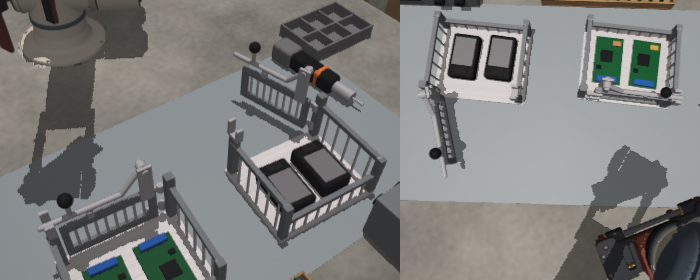

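The final picture shows the gate wide open with its bar down: the ball is at (255,47) in the scene half and (435,154) in the top half. The boards pen is still latched and the arm is clear.

```bash
python3 -c "
from station import r
r.hand_in(); print(r.sense()['clock'])"
```

```text
the job is handed in; nothing more can be done
the job is handed in; nothing more can be done
```

The housings pen is open and the job is handed in. I pinched its ball from above, lifted it 35 mm with the gate shut, and swung the gate along its arc. Then I lowered the bar, let go and drew the arm clear. The hand-in reports no verdict.

**Last checks, at about 16.4 s of the 40 s allowed:**
- **Gate:** triangulated about 71° open (1.25 rad) against the 55° needed. I measured its angle only once after letting go, so I did not check separately that it was at rest.
- **Latch bar:** the ball is back at z = 0.160 m, so the bar has dropped.
- **Spare ball:** within 1 mm of where it started, with the boards pen still latched.
- **Robot:** clear of everything, with about 0.8 N on the wrist sensor.

**What disagreed:** I estimated the hinge from the gate's direction, and different lines in the images gave 85.4° to 88.5°; I used 87°. The ball's final distance from that hinge came out at 152 mm instead of 155 mm, and the wrist felt up to about 12 N of sideways and downward force during the swing. So the hinge estimate was probably a few millimetres off, but the forces stayed far below the limits.

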